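Fit the nested lids on the soaking tub and take off the outer cover

TASK

Take the two nested lids together out of the green moulded nest by the blue grip bar, lower them (do not drop them) onto the white soaking tub so that the blue inner lid is fully seated, and let go. Then lift off the orange outer cover alone by its collar, leaving the blue lid seated on the tub, and finish while still holding the cover, level, well clear above the top of the blue bar. Never part the two lids anywhere but on the tub, and leave the other things on the table where they are.

Things in the scene. Friction and masses are not known exactly. Their poses are not given: they have to be found in the camera images.
- tub: white open rectangular tub, fixed to the table, 150 (its x) x 110 (its y) x 75 high, walls 4 thick, mouth 142 x 102. Origin: centre of its underside; z up. Its half turn about z is the same shape. Metal instruments lie on its floor.
- tub_mouth (a point): centre of the tub's mouth at rim height, 75 above the tub's origin; axes as the tub's.
- nest: green moulded nest, fixed to the table, 190 (x) x 150 (y) x 28 high; its open cavity is 174 x 134 and 22 deep (floor 6 above the table). Origin: centre of its underside. At the start the two nested lids lie in the cavity, within 3 mm and 0.02 rad of its centre and axes.
- inner_lid: Blue inner lid, loose, 0.15-0.31 kg. Origin: centre of the plug's underside, z up. Plug 0 to 14 high, tapering from 137 x 97 at its top to 127 x 87 (2.5 play a side in the tub's mouth). Plate 152 (x) x 112 (y) from 14 to 18 rests on the tub's rim: seated, the origin is 61 above the tub's, x along the tub's x either way. Grip bar in the middle, see grip_bar.
- grip_bar (a point): Blue bar 30 (x) x 20 (y), rising from the plate to 78 above the inner lid's origin; gripping it carries both lids. This point is on its axis, 63 above that origin: the middle of the part (48 to 78) that stands out above the cover's collar while nested. Axes as the inner lid's.
- cover: Orange outer cover, loose, 0.14-0.28 kg. Origin: centre of its top plate's underside, z up. Plate 164 (x) x 124 (y) x 4; skirt 4 thick down to 12 below the origin, inside 156 x 116, 2 a side round the inner lid's plate. Rests on the inner lid by weight only: nested, origin 18 above the inner lid's, same axes. Window and collar in the middle, see collar.
- collar (a point): Rectangular collar round the cover's window, 56 (x) x 46 (y) outside, 46 x 36 inside, 4 to 30 above the cover's origin; this point is its centre, 17 above that origin. Grip it outside across y, the blue bar standing up between the fingers, 30 above the collar's top. The skirt clears the bar when the cover is 72 above its nested place.
- red_cap_bottle: bystander, leave it alone: white bottle with red cap, 72 diameter, 170 high. Origin: centre of its underside.
- amber_bottle: bystander, leave it alone: amber glass bottle, 50 diameter, 110 high. Origin: centre of its underside.
- steel_bowl: bystander, leave it alone: steel bowl, 130 diameter, 45 high. Origin: centre of its underside.
- small_jar: bystander, leave it alone: small white jar with blue cap, 40 diameter, 45 high, between the tub and the nest. Origin: centre of its underside.
- dose_cup: bystander, leave it alone: small yellow cup, 38 diameter, 35 high, between the tub and the nest. Origin: centre of its underside.
- handpiece: bystander, leave it alone: white handpiece lying along x, about 120 x 22 x 22, nearest the robot. Origin: centre of its underside.
- swab_jar: bystander, leave it alone: glass jar with steel cap, 68 diameter, 90 high. Origin: centre of its underside.
There are look-alikes about, which are no part of the job. Leave any purple or turquoise look-alike of the inner_lid alone.

How it is judged:
By the outcome, as a careful person would: the job done as asked, in the order asked, and still so for the second after the job is handed in, while the arm keeps its last pose, push and grip.
It also fails if it takes over 53 s, if anything falls off the work surface, if the arm or the gripper's body presses on something with over 40 N, if the wrist force passes 120 N, or if a joint passes its speed limit or range.

ROBOT

A 6-joint arm with a two-finger parallel gripper is mounted at the origin on the work surface. World frame = base frame: x ahead of the robot, y to its left, z up, the work surface at z = 0. Lengths are in mm, angles in rad, forces in N, time in s.
With the tool pointing down it reaches from about 350 to 875 mm from the base axis. Payload 4.2 kg.
Tool frame: the origin (TCP) lies midway between the tips of the shut fingers; the grasp point (between the pads) lies 19 mm behind it; z points along the fingers, y is the line along which they close (so a half turn about z gives the same grasp; the last joint's range is limited). The gripper opens to 85 mm and grips with 20 to 120 N. Pads are 22 mm wide; open, the fingers measure 114 mm over their backs; the gripper's body (76 mm by 85 mm) begins 54 mm behind the grasp point. The pads swing forward as they close: fully open they stand 13 mm farther back than shut.
Start: joints at [1.598, 0.385, 0.008, 0, -1.194, -0.259], TCP at [143.55, 608.27, 231.312] pointing down, gripper open.
Joint ranges: [-3.14, 3.14], [-1.21, 2.06], [-1.07, 1.41], [-3.16, 2.05], [-2.99, -0.16], [-3.1, 3.1]. Speed limits (rad/s): [2.79, 2.79, 3.14, 3.14, 3.14, 3.14].

INTERFACE

Orientations are given as a unit quaternion [x, y, z, w].
In Python, from bench import arm gives the robot as it stands.
- The arm moves only by the tool send_rows, never from a script. Its argument "targets" is a list of rows, each an object of numbers: "gripper": the gripper command: -1 is fully open, 1 is shut, values between are in proportion; "x", "y", "z": the shift along the tool's x, y, z in cm; "ax", "ay", "az": the turn, a rotation vector about the tool's x, y, z in degrees. A call has 1 to 5 rows; each row shifts and turns the commanded pose from where the row before left it, along the tool's axes as they then stand; what a row does not reach is not made up. A row lasts 1/12 s, in which the tool goes at most 41.7 mm and 7.16 degrees, less where a joint would pass 70% of its speed; a pose out of reach is approached as far as the arm can. A call is refused whole if a number of a shift passes 4.17 or a number of a turn 7.16, either way. A call with a gripper value outside its range is refused whole. The fingers move at their own pace and stop on an object; the grip force is fixed at half the most. Time passes only in rows, so rows that do not move let the fingers close. It gives the time, the measured TCP pose, the force, the opening and the grip force at its end, in the units of the state.
- arm.read_state(): the state, without advancing time (a new reading comes with each control period).
- arm.get_image(name): name is "scene" or "top" or "wrist"; returns (picture, depth): 480x640x3 uint8, red, green, blue; 480x640 float32, mm along the optical axis (not along the pixel's ray), 0 where there is no reading.
- arm.camera_model(name): a dict with "fx", "fy", "cx", "cy" (pixels), "cam_to_world" (4x4, takes a point from camera to world coordinates). Camera axes: x right, y down, z forward; pixel columns grow to the right and rows downward; lengths in mm; the calibration is good to about 2 mm. A picture is of the moment at which its call begins: read the wrist's pose just before it. camera_model takes no time and is no camera call; for the wrist camera it gives the pose at the moment of the call.
- arm.job_done(): hands the job in; it is judged then, once.
Trained networks look in the newest picture that a camera, given by its name, has taken for a name from the list of things; names that differ only in an ending like _2 or _b are one class to them, and where a whole thing is asked for, a point or a joint stands for the part that bears it (a point fixed in the world has none). Each returns a list of dicts, best first, with "score" (0 to 1); they miss things now and then, are a little off and sometimes report something else, mostly with a low value. They report only what shows in the picture. A call takes as long as a camera call. They do not tell look-alikes from the thing itself.
- arm.boxes_of(camera, thing): "rect" ([left, top, width, height] in pixels, round what is visible of it).
The state is a dict: "clock": time; "joints": joint angles; "joint_vel": joint speeds; "joint_efforts": joint torques, N m; "position": TCP position; "ee_rot": TCP orientation; "contact_force": force on the tool from outside, world axes, zero at the start; "wrist_torque": the same for the moment, N m; "gripper_width": finger opening in mm; "grasp_force": force on a finger pad.
Only numpy, scipy, OpenCV 4.12 (cv2) and the standard library are available. Lean on these libraries where they do the work, as an engineer would, in place of code of your own. Each camera call takes 0.05 s, during which the arm holds its last target. There are 200 camera calls.

## Working session

There is one attempt and no reset: what is moved stays moved. The work goes in short steps, Python scripts to look and compute and a tool call to move; the robot and the scene stay as the last step left them, time stands still between calls to the robot, and variables do not carry over. Pictures are saved under pics/ and viewed, at most 10 in all, crops included, and the job is handed in when it is done.

Besides the shell and the picture viewer there is one more tool, called after ">>>" as name([rows], argument=value, ...), one row to a line, values as JSON. send_rows: Moves the arm, as the interface text tells. Its arguments: {"type":"object","properties":{"targets":{"type":"array"}},"required":["targets"]}

```bash
mkdir -p pics; ls; python3 - <<'E'
from bench import arm
import cv2
s=arm.read_state();print(s)
ims=[]
for n in("top","scene"):
    p,d=arm.get_image(n);cv2.imwrite(f"pics/{n}0.png",p[:,:,::-1])
    m=arm.camera_model(n);print(n,m)
    for t in("tub","nest","inner_lid","cover","grip_bar"):
        print(t,[(r["rect"],round(r["score"],2)) for r in arm.boxes_of(n,t)])
E
```

```text
pics
{'clock': 0.0, 'joints': array([ 1.59759030e+00,  3.85603594e-01,  6.61122958e-03, -5.14135336e-04,
       -1.19399744e+00, -2.58576665e-01]), 'joint_vel': array([ 0.00048806,  0.00118113,  0.00052378,  0.00163059, -0.002523  ,
        0.00226115]), 'joint_efforts': array([ 7.37326009e-04, -3.92291737e+01,  1.88405496e+01,  4.18625861e+00,
       -4.63322445e-03,  5.93632663e-06]), 'position': array([143.42799156, 607.71481821, 230.18523347]), 'ee_rot': array([ 9.93280513e-01, -1.15726239e-01, -8.05437959e-05,  1.11956847e-03]), 'contact_force': array([-0.31774012, -0.0352011 ,  0.27648691]), 'wrist_torque': array([-0.03540293,  0.00098414,  0.06475285]), 'grasp_force': 0.0, 'gripper_width': 85.20584056460778}
top {'fx': 458.6892866401447, 'fy': 458.6892866401447, 'cx': 325.95302092867655, 'cy': 244.6810035374692, 'cam_to_world': array([[-1.83282325e-02, -9.97289132e-01,  7.12633320e-02,
         4.33293713e+02],
       [-9.99828697e-01,  1.84654142e-02,  1.26662791e-03,
        -2.13073421e+01],
       [-2.57910120e-03, -7.12279094e-02, -9.97456732e-01,
         1.16289581e+03]
[... 755 characters left out ...]
453e+03],
       [ 9.82963876e-01,  1.24321004e-01, -1.35374689e-01,
         1.51482294e+02],
       [-8.62307672e-04, -7.33409763e-01, -6.79786273e-01,
         9.75179868e+02],
       [ 0.00000000e+00,  0.00000000e+00,  0.00000000e+00,
         1.00000000e+00]])}
tub [([393.0, 222.5, 66.7, 68.1], 0.56)]
nest [([338.6, 211.0, 10.3, 33.7], 0.51)]
inner_lid [([147.9, 293.2, 59.4, 54.2], 0.88), ([255.0, 170.0, 46.2, 42.3], 0.77), ([235.4, 231.4, 12.6, 14.6], 0.6), ([213.1, 223.1, 60.6, 61.4], 0.54)]
cover [([222.9, 225.8, 45.9, 50.2], 0.59), ([235.7, 224.9, 12.4, 23.6], 0.28)]
grip_bar [([145.3, 292.5, 68.1, 54.5], 0.91), ([258.1, 171.1, 42.4, 44.1], 0.82), ([234.9, 228.0, 10.6, 18.1], 0.72)]
```

View pics/top0.png

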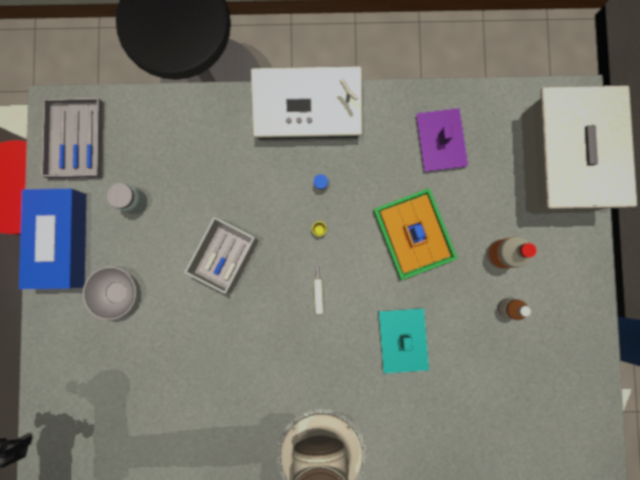

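View pics/scene0.png

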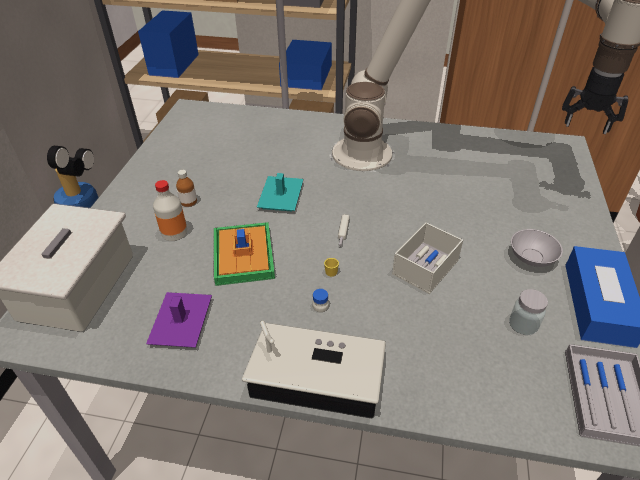

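The top view shows the orange/green stack at about (416,235) and the tub at (221,255). The purple and turquoise look-alikes are at (442,140) and (404,341), the yellow cup at (319,229), the blue-capped jar at (320,183) and the handpiece at (319,295).

```bash
cat > h.py <<'E'
import numpy as np,cv2
from bench import arm
def cloud(n,img=None):
    m=arm.camera_model(n)
    p,d=img if img is not None else arm.get_image(n)
    v,u=np.mgrid[:480,:640]
    T=m["cam_to_world"]
    c=np.stack([(u-m["cx"])/m["fx"]*d,(v-m["cy"])/m["fy"]*d,d],-1)
    w=c@T[:3,:3].T+T[:3,3]; w[d<=0]=np.nan
    hsv=cv2.cvtColor(p,cv2.COLOR_RGB2HSV)
    return p,hsv,w,m
def rect(pts):
    r=cv2.minAreaRect(pts[:,:2].astype(np.float32)); c,(a,b),t=r
    if a<b:a,b,t=b,a,t+90
    t=(t+90)%180-90
    return np.round(c,1),round(a,1),round(b,1),round(t,2)
def big(mask):
    mask=mask.astype(np.uint8)
    n,l,s,c=cv2.connectedComponentsWithStats(mask); k=1+np.argmax(s[1:,4]); return l==k
E
python3 - <<'E'
from h import *
for n in("top","scene"):
    p,h,w,m=cloud(n)
    x,y,z=np.moveaxis(w,-1,0)
    near=lambda cx,cy,r:(np.hypot(x-cx,y-cy)<r)
    # rough centres from pixel
    if n=="top": a=w[215,400];b=w[255,221];print(a,b); ca,cb=a[:2],w[255,221][:2]
    H,S,V=np.moveaxis(h,-1,0)
    org=(H>5)&(H<22)&(S>150)&near(*ca,150)&(z<40)
    o=big(org);print(n,"orange",rect(w[o]),np.median(z[o]))
    g=(H>45)&(H<80)&(S>120)&near(*ca,170)
    print("green",rect(w[big(g)]),np.nanpercentile(z[g],[50,90]))
    bl=(H>105)&(H<130)&(S>120)&near(*ca,120)&(z>70)
    print("bar",rect(w[bl]),np.nanmedian(z[bl]))
    t=near(*cb,130)&(z>60)&(z<90)
    print("tub",rect(w[big(t)]),np.nanpercentile(z[t],[10,50,90]))
    for c in((310,183,"jar"),) : pass
    tb=near(*ca,170)&(z<3); print("table z",np.nanmedian(z[near(*cb,200)]))
E
```

```text
[ 585.60273979 -206.28798962   24.03722832] [494.61544185 245.22341539   8.11778296]
top orange (array([ 539.9, -243.9]), 161.9, 131.5, 18.83) 28.318480292756476
green (array([ 538. , -241.2]), 187.0, 149.7, 19.81) [27.77728442 30.75350288]
bar (array([ 538.8, -239.4]), 29.1, 18.8, 17.68) 83.80114213337697
tub (array([492.4, 235.3]), 149.4, 111.7, -27.7) [64.77918318 74.25647747 77.90837368]
table z 1.5595715760480289
scene orange (array([ 538.1, -243.1]), 171.9, 123.6, 19.14) 27.955442521482723
green (array([ 539.4, -244.2]), 197.0, 148.2, 19.83) [24.37300132 29.48135129]
bar (array([ 539.9, -242.3]), 34.0, 18.2, 18.49) 83.09427938390036
tub (array([492.7, 232.2]), 156.7, 111.5, -28.04) [62.13935777 70.17579699 76.05313084]
table z 0.3582195316508887
```

Nested lids are at about (539,-241) with yaw 19°. The tub is at about (492.5,234) with yaw -28°. Turning the tool to yaw 19° and going above the nest.

>>> send_rows([
  {"az":-6.46,"gripper":-1},
  {"az":-6.46,"gripper":-1},
  {"az":-6.46,"gripper":-1},
  {"az":-6.46,"gripper":-1},
  {"az":-6.46,"gripper":-1},
])

```text
$.targets[0]: bad value
```

>>> send_rows([
  {"x":0.39,"y":3.72,"gripper":-1},
  {"x":0.39,"y":3.72,"gripper":-1},
  {"x":0.39,"y":3.72,"gripper":-1},
  {"x":0.39,"y":3.72,"gripper":-1},
  {"x":0.39,"y":3.72,"gripper":-1},
])

```text
$.targets[0]: bad value
```

>>> send_rows([
  {"x":0,"y":0,"z":0,"ax":0,"ay":0,"az":-6.46,"gripper":-1},
  {"x":0,"y":0,"z":0,"ax":0,"ay":0,"az":-6.46,"gripper":-1},
  {"x":0,"y":0,"z":0,"ax":0,"ay":0,"az":-6.46,"gripper":-1},
  {"x":0,"y":0,"z":0,"ax":0,"ay":0,"az":-6.46,"gripper":-1},
  {"x":0,"y":0,"z":0,"ax":0,"ay":0,"az":-6.46,"gripper":-1},
])

```text
clock: 1.12
position: [143.5, 608.3, 231.3]
ee_rot: [0.986, 0.168, -0.0, -0.0]
contact_force: [1.0, -0.2, -0.2]
gripper_width: 85.3
grasp_force: 0.0
```

>>> send_rows([
  {"x":0.39,"y":3.72,"z":0,"ax":0,"ay":0,"az":0,"gripper":-1},
  {"x":0.39,"y":3.72,"z":0,"ax":0,"ay":0,"az":0,"gripper":-1},
  {"x":0.39,"y":3.72,"z":0,"ax":0,"ay":0,"az":0,"gripper":-1},
  {"x":0.39,"y":3.72,"z":0,"ax":0,"ay":0,"az":0,"gripper":-1},
  {"x":0.39,"y":3.72,"z":0,"ax":0,"ay":0,"az":0,"gripper":-1},
])

```text
clock: 1.53
position: [223.1, 437.1, 231.4]
ee_rot: [0.986, 0.165, 0.0, -0.0]
contact_force: [1.8, -0.2, 1.3]
gripper_width: 85.4
grasp_force: 0.0
```

>>> send_rows([
  {"x":0.39,"y":3.72,"z":0,"ax":0,"ay":0,"az":0,"gripper":-1},
  {"x":0.39,"y":3.72,"z":0,"ax":0,"ay":0,"az":0,"gripper":-1},
  {"x":0.39,"y":3.72,"z":0,"ax":0,"ay":0,"az":0,"gripper":-1},
  {"x":0.39,"y":3.72,"z":0,"ax":0,"ay":0,"az":0,"gripper":-1},
  {"x":0.39,"y":3.72,"z":0,"ax":0,"ay":0,"az":0,"gripper":-1},
])

```text
clock: 1.95
position: [302.0, 267.6, 231.7]
ee_rot: [0.986, 0.166, 0.0, -0.0]
contact_force: [0.8, -0.2, 1.2]
gripper_width: 85.2
grasp_force: 0.0
```

>>> send_rows([
  {"x":0.39,"y":3.72,"z":0,"ax":0,"ay":0,"az":0,"gripper":-1},
  {"x":0.39,"y":3.72,"z":0,"ax":0,"ay":0,"az":0,"gripper":-1},
  {"x":0.39,"y":3.72,"z":0,"ax":0,"ay":0,"az":0,"gripper":-1},
  {"x":0.39,"y":3.72,"z":0,"ax":0,"ay":0,"az":0,"gripper":-1},
  {"x":0.39,"y":3.72,"z":0,"ax":0,"ay":0,"az":0,"gripper":-1},
])

```text
clock: 2.37
position: [381.1, 98.1, 231.9]
ee_rot: [0.986, 0.166, 0.001, -0.0]
contact_force: [0.8, 1.0, 0.9]
gripper_width: 85.6
grasp_force: 0.0
```

>>> send_rows([
  {"x":0.39,"y":3.72,"z":0,"ax":0,"ay":0,"az":0,"gripper":-1},
  {"x":0.39,"y":3.72,"z":0,"ax":0,"ay":0,"az":0,"gripper":-1},
  {"x":0.39,"y":3.72,"z":0,"ax":0,"ay":0,"az":0,"gripper":-1},
  {"x":0.39,"y":3.72,"z":0,"ax":0,"ay":0,"az":0,"gripper":-1},
  {"x":0.39,"y":3.72,"z":0,"ax":0,"ay":0,"az":0,"gripper":-1},
])

```text
clock: 2.78
position: [460.3, -71.7, 231.7]
ee_rot: [0.986, 0.165, 0.001, -0.0]
contact_force: [0.9, 1.1, 0.1]
gripper_width: 85.3
grasp_force: 0.0
```

>>> send_rows([
  {"x":0.39,"y":3.72,"z":0,"ax":0,"ay":0,"az":0,"gripper":-1},
  {"x":0.39,"y":3.72,"z":0,"ax":0,"ay":0,"az":0,"gripper":-1},
  {"x":0.39,"y":3.72,"z":0,"ax":0,"ay":0,"az":0,"gripper":-1},
  {"x":0.39,"y":3.72,"z":0,"ax":0,"ay":0,"az":0,"gripper":-1},
  {"x":0.39,"y":3.72,"z":0,"ax":0,"ay":0,"az":0,"gripper":-1},
])

```text
clock: 3.2
position: [539.3, -241.2, 231.4]
ee_rot: [0.986, 0.165, 0.0, 0.0]
contact_force: [0.5, 0.0, 0.1]
gripper_width: 85.3
grasp_force: 0.0
```

```bash
python3 - <<'E'
from h import *
s=arm.read_state();print(s["position"],s["ee_rot"],s["joints"],s["clock"])
p,h,w,m=cloud("wrist");cv2.imwrite("pics/w1.png",p[:,:,::-1])
print(m)
x,y,z=np.moveaxis(w,-1,0);H,S,V=np.moveaxis(h,-1,0)
ca=(539,-241);r=np.hypot(x-ca[0],y-ca[1])
bl=(H>105)&(H<130)&(S>120)&(r<60)&(z>78);print("bar",rect(w[bl]),np.nanmedian(z[bl]))
o=big((H>5)&(H<22)&(S>150)&(r<150)&(z<40));print("orange",rect(w[o]),np.nanmedian(z[o]))
c=(H>5)&(H<22)&(S>150)&(r<80)&(z>48);print("collar",rect(w[c]),np.nanmedian(z[c]))
E
```

```text
[ 539.28459001 -241.17376027  231.3858428 ] [9.86281663e-01 1.65071068e-01 1.50048254e-04 4.51622708e-05] [-1.46621858e-01  3.26406109e-01 -7.95995528e-02 -6.85428662e-06
 -1.16447733e+00  2.04908103e+00] 3.2
{'fx': 374.0297034202425, 'fy': 374.0297034202425, 'cx': 325.7020759602174, 'cy': 241.40525504960357, 'cam_to_world': array([[ 3.25403298e-01, -9.00983466e-01, -2.86952065e-01,
         6.14193621e+02],
       [-9.45575324e-01, -3.10054626e-01, -9.87594835e-02,
        -2.15553891e+02],
       [ 9.84649943e-06,  3.03471454e-01, -9.52840531e-01,
         3.74375777e+02],
       [ 0.00000000e+00,  0.00000000e+00,  0.00000000e+00,
         1.00000000e+00]])}
bar (array([ 541. , -232.2]), 103.1, 33.7, -74.81) 84.31790635589383
orange (array([ 537.7, -243.9]), 172.1, 133.0, 18.7) 28.404494217883155
collar (array([ 542.7, -247.3]), 99.1, 55.9, -71.2) 54.26647519812923
```

View pics/w1.png

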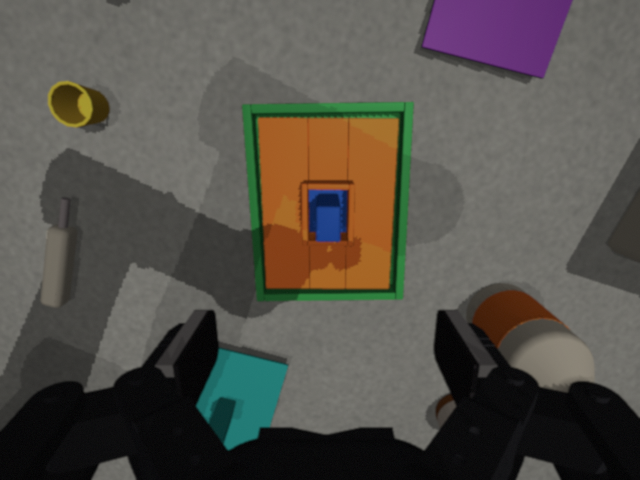

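The wrist view shows the blue bar top at about (328,223), centred between the fingers. The lids lie square in the nest, with the red-cap bottle to the right at (530,330). I'll redo the bar estimate with a tighter mask.

```bash
python3 - <<'E'
from h import *
s=arm.read_state()
p,h,w,m=cloud("wrist")
x,y,z=np.moveaxis(w,-1,0);H,S,V=np.moveaxis(h,-1,0)
r=np.hypot(x-539,y+241)
bl=big((H>100)&(H<130)&(S>120)&(r<40)&(z>80)&(z<88));print("bar",rect(w[bl]),np.nanmean(w[bl],0),bl.sum())
o=(H>3)&(H<22)&(S>120)&(r<150)&(z<33)&(z>24)
g=(H>45)&(H<80)&(S>120)&(r<170)&(z>24)&(z<33)
k=np.ones((3,3),np.uint8)
for n,mk in(("or",o),("gr",g)):
    q=big(cv2.morphologyEx(mk.astype(np.uint8),cv2.MORPH_OPEN,k)); print(n,rect(w[q]))
E
```

```text
bar (array([ 541.2, -242.1]), 29.5, 19.4, 19.02) [ 541.85123718 -242.05709403   84.1946395 ] 880
or (array([ 540.5, -242.5]), 164.1, 124.3, 18.81)
gr (array([ 540.6, -243.7]), 189.2, 148.7, 19.75)
```

>>> send_rows([
  {"x":0.09,"y":0.11,"z":3.0,"ax":0,"ay":0,"az":0,"gripper":-1},
  {"x":0,"y":0,"z":3.0,"ax":0,"ay":0,"az":0,"gripper":-1},
  {"x":0,"y":0,"z":3.0,"ax":0,"ay":0,"az":0,"gripper":-1},
  {"x":0,"y":0,"z":3.0,"ax":0,"ay":0,"az":0,"gripper":-1},
  {"x":0,"y":0,"z":2.5,"ax":0,"ay":0,"az":0,"gripper":-1},
])

```text
clock: 3.72
position: [539.1, -239.3, 84.5]
ee_rot: [0.986, 0.165, -0.001, -0.0]
contact_force: [0.7, 1.0, 0.1]
gripper_width: 85.8
grasp_force: 0.0
```

>>> send_rows([
  {"x":0,"y":0,"z":1.5,"ax":0,"ay":0,"az":0,"gripper":-1},
  {"x":0,"y":0,"z":1.0,"ax":0,"ay":0,"az":0,"gripper":-1},
  {"x":0,"y":0,"z":0.44,"ax":0,"ay":0,"az":0,"gripper":-1},
  {"x":0,"y":0,"z":0,"ax":0,"ay":0,"az":0,"gripper":0},
  {"x":0,"y":0,"z":0,"ax":0,"ay":0,"az":0,"gripper":0.2},
])

```text
clock: 4.13
position: [540.8, -240.0, 57.9]
ee_rot: [0.986, 0.165, 0.001, 0.0]
contact_force: [0.0, -0.2, 0.7]
gripper_width: 64.0
grasp_force: 0.0
```

>>> send_rows([
  {"x":0,"y":0,"z":0,"ax":0,"ay":0,"az":0,"gripper":1},
  {"x":0,"y":0,"z":0,"ax":0,"ay":0,"az":0,"gripper":1},
  {"x":0,"y":0,"z":0,"ax":0,"ay":0,"az":0,"gripper":1},
  {"x":0,"y":0,"z":0,"ax":0,"ay":0,"az":0,"gripper":1},
  {"x":0,"y":0,"z":0,"ax":0,"ay":0,"az":0,"gripper":1},
])

```text
clock: 4.55
position: [540.9, -240.3, 58.1]
ee_rot: [0.986, 0.165, 0.001, 0.001]
contact_force: [0.2, -1.0, 4.1]
gripper_width: 18.7
grasp_force: 59.7
```

>>> send_rows([
  {"x":0,"y":0,"z":0,"ax":0,"ay":0,"az":0,"gripper":1},
  {"x":0,"y":0,"z":0,"ax":0,"ay":0,"az":0,"gripper":1},
  {"x":0,"y":0,"z":0,"ax":0,"ay":0,"az":0,"gripper":1},
  {"x":0,"y":0,"z":0,"ax":0,"ay":0,"az":0,"gripper":1},
  {"x":0,"y":0,"z":0,"ax":0,"ay":0,"az":0,"gripper":1},
])

```text
clock: 4.97
position: [541.0, -240.3, 58.1]
ee_rot: [0.986, 0.165, 0.001, 0.001]
contact_force: [0.3, -0.3, 6.2]
gripper_width: 18.9
grasp_force: 59.9
```

>>> send_rows([
  {"x":0,"y":0,"z":-0.3,"ax":0,"ay":0,"az":0,"gripper":1},
  {"x":0,"y":0,"z":-0.5,"ax":0,"ay":0,"az":0,"gripper":1},
  {"x":0,"y":0,"z":-0.7,"ax":0,"ay":0,"az":0,"gripper":1},
  {"x":0,"y":0,"z":-1.0,"ax":0,"ay":0,"az":0,"gripper":1},
  {"x":0,"y":0,"z":-1.0,"ax":0,"ay":0,"az":0,"gripper":1},
])

```text
clock: 5.38
position: [539.3, -239.7, 92.1]
ee_rot: [0.986, 0.165, -0.001, -0.0]
contact_force: [-0.4, 0.6, -4.1]
gripper_width: 19.2
grasp_force: 58.8
```

>>> send_rows([
  {"x":0,"y":0,"z":-1.5,"ax":0,"ay":0,"az":0,"gripper":1},
  {"x":0,"y":0,"z":-2.0,"ax":0,"ay":0,"az":0,"gripper":1},
  {"x":0,"y":0,"z":-2.5,"ax":0,"ay":0,"az":0,"gripper":1},
  {"x":0,"y":0,"z":-2.0,"ax":0,"ay":0,"az":0,"gripper":1},
  {"x":0,"y":0,"z":-1.5,"ax":0,"ay":0,"az":0,"gripper":1},
])

```text
clock: 5.8
position: [540.4, -240.0, 190.1]
ee_rot: [0.986, 0.165, 0.001, 0.001]
contact_force: [0.2, -0.1, -4.3]
gripper_width: 19.0
grasp_force: 58.9
```

```bash
python3 - <<'E'
from h import *
s=arm.read_state();print(s["position"],s["ee_rot"],s["contact_force"],s["wrist_torque"],s["gripper_width"])
p,h,w,m=cloud("wrist");cv2.imwrite("pics/w2.png",p[:,:,::-1])
p,h,w,m=cloud("scene");cv2.imwrite("pics/s2.png",cv2.resize(p[120:360,100:500,::-1],(800,480)))
E
```

```text
[ 540.43327312 -239.97454116  190.06286502] [9.86245831e-01 1.65277498e-01 1.48248803e-03 5.59075005e-04] [ 0.22797925 -0.08180448 -4.33446994] [ 0.01222681 -0.0754489  -0.05311549] 19.013951811164297
```

View pics/s2.png

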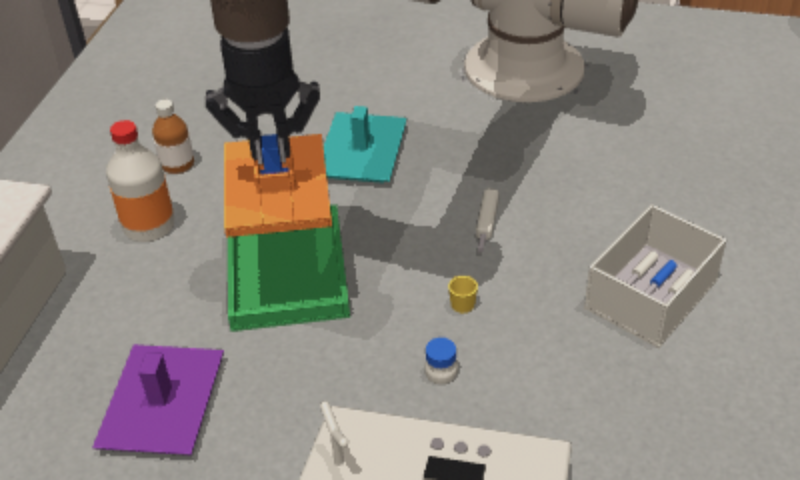

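The scene crop shows both lids lifted together and level: orange cover at (275,180), empty nest below. Neighbours are undisturbed. Now carrying them to the tub.

>>> send_rows([
  {"x":0.35,"y":-1.5,"z":0,"ax":0,"ay":0,"az":0,"gripper":1},
  {"x":0.73,"y":-3.1,"z":0,"ax":0,"ay":0,"az":0,"gripper":1},
  {"x":0.73,"y":-3.1,"z":0,"ax":0,"ay":0,"az":0,"gripper":1},
  {"x":0.73,"y":-3.1,"z":0,"ax":0,"ay":0,"az":0,"gripper":1},
  {"x":0.73,"y":-3.1,"z":0,"ax":0,"ay":0,"az":0,"gripper":1},
])

```text
clock: 6.32
position: [524.2, -96.5, 185.7]
ee_rot: [0.986, 0.165, -0.001, -0.0]
contact_force: [0.4, 0.2, -4.7]
gripper_width: 18.6
grasp_force: 59.2
```

>>> send_rows([
  {"x":0.73,"y":-3.1,"z":0,"ax":0,"ay":0,"az":0,"gripper":1},
  {"x":0.73,"y":-3.1,"z":0,"ax":0,"ay":0,"az":0,"gripper":1},
  {"x":0.73,"y":-3.1,"z":0,"ax":0,"ay":0,"az":0,"gripper":1},
  {"x":0.73,"y":-3.1,"z":0,"ax":0,"ay":0,"az":0,"gripper":1},
  {"x":0.73,"y":-3.1,"z":0,"ax":0,"ay":0,"az":0,"gripper":1},
])

```text
clock: 6.73
position: [508.1, 61.9, 185.9]
ee_rot: [0.986, 0.165, -0.001, -0.0]
contact_force: [0.2, -0.1, -3.4]
gripper_width: 18.8
grasp_force: 59.2
```

>>> send_rows([
  {"x":0.73,"y":-3.1,"z":0,"ax":0,"ay":0,"az":0,"gripper":1},
  {"x":0.73,"y":-3.1,"z":0,"ax":0,"ay":0,"az":0,"gripper":1},
  {"x":0.73,"y":-3.1,"z":0,"ax":0,"ay":0,"az":0,"gripper":1},
  {"x":0.73,"y":-3.1,"z":0,"ax":0,"ay":0,"az":0,"gripper":1},
  {"x":0.35,"y":-1.5,"z":0,"ax":0,"ay":0,"az":0,"gripper":1},
])

```text
clock: 7.15
position: [494.2, 205.5, 185.9]
ee_rot: [0.986, 0.166, -0.0, -0.0]
contact_force: [0.1, -0.0, -3.7]
gripper_width: 19.1
grasp_force: 59.3
```

>>> send_rows([
  {"x":0,"y":0,"z":0,"ax":0,"ay":0,"az":3.5,"gripper":1},
  {"x":0,"y":0,"z":0,"ax":0,"ay":0,"az":5.5,"gripper":1},
  {"x":0,"y":0,"z":0,"ax":0,"ay":0,"az":5.5,"gripper":1},
  {"x":0,"y":0,"z":0,"ax":0,"ay":0,"az":5.5,"gripper":1},
  {"x":0,"y":0,"z":0,"ax":0,"ay":0,"az":5.5,"gripper":1},
])

```text
clock: 7.57
position: [494.2, 202.3, 185.7]
ee_rot: [0.998, -0.059, -0.001, 0.001]
contact_force: [0.1, -0.4, -4.2]
gripper_width: 18.8
grasp_force: 59.4
```

>>> send_rows([
  {"x":0,"y":0,"z":0,"ax":0,"ay":0,"az":5.5,"gripper":1},
  {"x":0,"y":0,"z":0,"ax":0,"ay":0,"az":5.5,"gripper":1},
  {"x":0,"y":0,"z":0,"ax":0,"ay":0,"az":5.5,"gripper":1},
  {"x":0,"y":0,"z":0,"ax":0,"ay":0,"az":4.9,"gripper":1},
  {"x":0,"y":0,"z":0,"ax":0,"ay":0,"az":0,"gripper":1},
])

```text
clock: 7.98
position: [494.3, 202.2, 185.8]
ee_rot: [0.97, -0.242, -0.001, 0.001]
contact_force: [-1.1, -0.2, -3.1]
gripper_width: 18.9
grasp_force: 59.4
```

```bash
python3 - <<'E'
from h import *
s=arm.read_state();print(s["position"],s["ee_rot"],s["contact_force"],s["gripper_width"])
k=np.ones((3,3),np.uint8)
for n in("wrist","top","scene"):
    p,h,w,m=cloud(n);cv2.imwrite(f"pics/{n}3.png",p[:,:,::-1])
    x,y,z=np.moveaxis(w,-1,0);H,S,V=np.moveaxis(h,-1,0)
    r=np.hypot(x-492,y-234)
    o=(H>3)&(H<22)&(S>120)&(r<150)&(z>145)&(z<170)
    o=big(cv2.morphologyEx(o.astype(np.uint8),cv2.MORPH_OPEN,k));print(n,"or",rect(w[o]),np.nanmedian(z[o]))
    A=np.c_[w[o][:,:2]-[492,234],np.ones(o.sum())];print(" tilt",np.linalg.lstsq(A,w[o][:,2],rcond=None)[0])
    t=(z>72)&(z<79)&(r<130);print(" tub",t.sum(),rect(w[t]) if t.sum()>30 else 0)
E
```

```text
[494.29909499 202.17048149 185.81409854] [ 9.70322488e-01 -2.41811225e-01 -1.00965104e-03  7.62786605e-04] [-1.14046395 -0.22517943 -3.11590443] 18.939618351156714
wrist or (array([511.7, 196. ]), 124.2, 124.1, 62.19) 155.90356207211352
 tilt [-6.34584025e-03  9.41361154e-05  1.56244094e+02]
 tub 0 0
top or (array([492.1, 206.7]), 163.8, 123.2, -27.84) 156.5880096415292
 tilt [-1.48356825e-03  6.47304374e-03  1.56841188e+02]
 tub 0 0
scene or (array([492.5, 204.3]), 168.8, 126.1, -27.85) 156.06706733518655
 tilt [-1.80777034e-02 -4.13407004e-03  1.56188672e+02]
 tub 209 (array([492.4, 232.8]), 155.6, 110.3, -28.51)
```

View pics/wrist3.png

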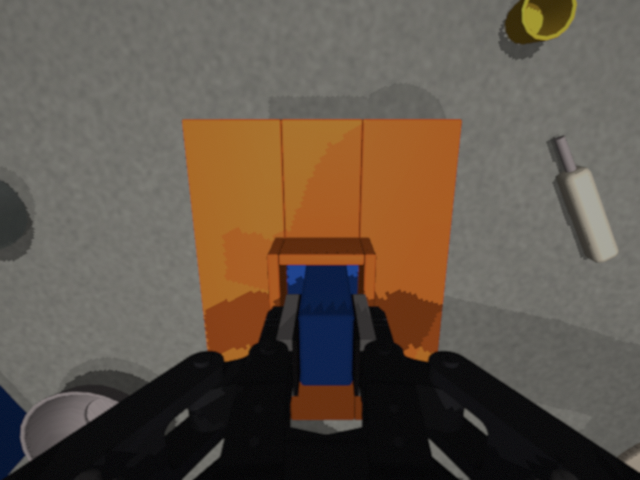

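The wrist view shows the orange cover square in the hand with collar around the bar at (325,310). Lid yaw matches the tub; it still needs about 28 mm in +y.

>>> send_rows([
  {"x":-0.5,"y":-1.0,"z":0,"ax":0,"ay":0,"az":0,"gripper":1},
  {"x":-0.8,"y":-1.51,"z":0.5,"ax":0,"ay":0,"az":0,"gripper":1},
  {"x":0,"y":0,"z":1.5,"ax":0,"ay":0,"az":0,"gripper":1},
  {"x":0,"y":0,"z":1.5,"ax":0,"ay":0,"az":0,"gripper":1},
  {"x":0,"y":0,"z":1.0,"ax":0,"ay":0,"az":0,"gripper":1},
])

```text
clock: 8.55
position: [494.8, 232.1, 140.1]
ee_rot: [0.971, -0.24, -0.001, 0.001]
contact_force: [0.1, -0.3, -4.3]
gripper_width: 18.9
grasp_force: 59.7
```

>>> send_rows([
  {"x":0,"y":0,"z":0,"ax":0,"ay":0,"az":0,"gripper":1},
  {"x":0,"y":0,"z":0,"ax":0,"ay":0,"az":0,"gripper":1},
])

```text
clock: 8.72
position: [495.4, 231.4, 141.3]
ee_rot: [0.971, -0.24, -0.0, 0.001]
contact_force: [0.6, -0.2, -3.6]
gripper_width: 19.0
grasp_force: 59.7
```

```bash
python3 - <<'E'
from h import *
s=arm.read_state();print(s["position"],s["ee_rot"],s["contact_force"],s["gripper_width"])
k=np.ones((3,3),np.uint8)
for n in("top","scene"):
    p,h,w,m=cloud(n);cv2.imwrite(f"pics/{n}4.png",p[:,:,::-1])
    if n=="scene": cv2.imwrite("pics/s4c.png",cv2.resize(p[160:310,340:500,::-1],None,fx=4,fy=4))
    x,y,z=np.moveaxis(w,-1,0);H,S,V=np.moveaxis(h,-1,0)
    r=np.hypot(x-492,y-234)
    o=(H>3)&(H<22)&(S>120)&(r<150)&(z>100)&(z<122)
    o=big(cv2.morphologyEx(o.astype(np.uint8),cv2.MORPH_OPEN,k));print(n,"or",rect(w[o]),np.nanmedian(z[o]))
E
```

```text
[495.41179824 231.38364123 141.31520099] [ 9.70673547e-01 -2.40400435e-01 -2.53838518e-04  6.56654905e-04] [ 0.62546154 -0.19725208 -3.58866544] 19.01948151385955
top or (array([492.7, 236.3]), 163.7, 123.9, -27.33) 112.06408753794051
scene or (array([493.7, 233.7]), 170.4, 125.6, -27.34) 112.2075925243845
```

View pics/s4c.png

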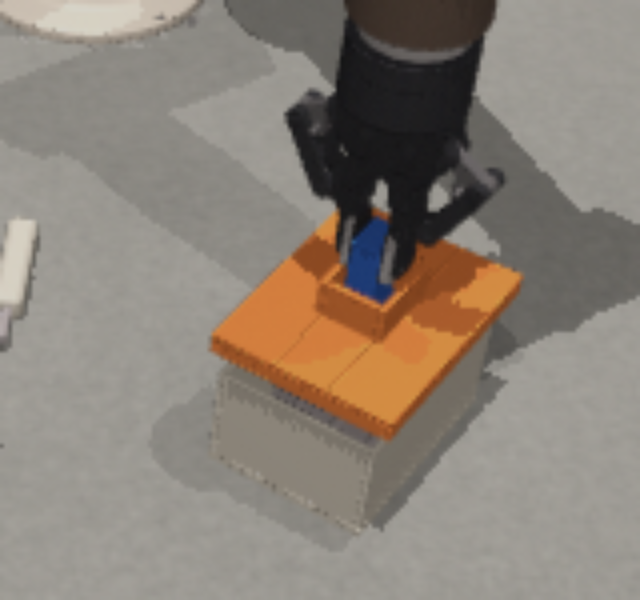

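The crop shows the lid hovering square just above the tub rim. A correction of about 1 mm and 0.5° is needed, then a slow lowering.

>>> send_rows([
  {"x":0,"y":0.13,"z":0,"ax":0,"ay":0,"az":0.5,"gripper":1},
  {"x":0,"y":0,"z":0.5,"ax":0,"ay":0,"az":0,"gripper":1},
  {"x":0,"y":0,"z":0.5,"ax":0,"ay":0,"az":0,"gripper":1},
  {"x":0,"y":0,"z":0.4,"ax":0,"ay":0,"az":0,"gripper":1},
  {"x":0,"y":0,"z":0.3,"ax":0,"ay":0,"az":0,"gripper":1},
])

```text
clock: 9.23
position: [494.6, 229.5, 124.2]
ee_rot: [0.969, -0.245, -0.0, 0.0]
contact_force: [0.0, -0.3, -4.6]
gripper_width: 18.9
grasp_force: 59.7
```

>>> send_rows([
  {"x":0,"y":0,"z":0.3,"ax":0,"ay":0,"az":0,"gripper":1},
  {"x":0,"y":0,"z":0.3,"ax":0,"ay":0,"az":0,"gripper":1},
  {"x":0,"y":0,"z":0.2,"ax":0,"ay":0,"az":0,"gripper":1},
  {"x":0,"y":0,"z":0,"ax":0,"ay":0,"az":0,"gripper":1},
])

```text
clock: 9.57
position: [494.6, 229.6, 116.3]
ee_rot: [0.969, -0.245, -0.0, 0.0]
contact_force: [-1.0, 0.6, -3.6]
gripper_width: 19.1
grasp_force: 59.7
```

>>> send_rows([
  {"x":0,"y":0,"z":0.1,"ax":0,"ay":0,"az":0,"gripper":1},
  {"x":0,"y":0,"z":0.1,"ax":0,"ay":0,"az":0,"gripper":1},
  {"x":0,"y":0,"z":0,"ax":0,"ay":0,"az":0,"gripper":1},
])

```text
clock: 9.82
position: [494.8, 229.7, 114.8]
ee_rot: [0.969, -0.245, -0.0, 0.0]
contact_force: [0.8, 0.1, -4.1]
gripper_width: 18.7
grasp_force: 59.7
```

>>> send_rows([
  {"x":0,"y":0,"z":0.1,"ax":0,"ay":0,"az":0,"gripper":1},
  {"x":0,"y":0,"z":0.1,"ax":0,"ay":0,"az":0,"gripper":1},
  {"x":0,"y":0,"z":0,"ax":0,"ay":0,"az":0,"gripper":1},
])

```text
clock: 10.07
position: [495.0, 229.8, 113.2]
ee_rot: [0.97, -0.245, 0.0, -0.0]
contact_force: [-0.0, 1.2, -2.7]
gripper_width: 19.0
grasp_force: 59.9
```

>>> send_rows([
  {"x":0,"y":0,"z":0.1,"ax":0,"ay":0,"az":0,"gripper":1},
  {"x":0,"y":0,"z":0,"ax":0,"ay":0,"az":0,"gripper":1},
  {"x":0,"y":0,"z":0,"ax":0,"ay":0,"az":0,"gripper":1},
])

```text
clock: 10.32
position: [495.1, 229.9, 113.1]
ee_rot: [0.97, -0.245, 0.0, -0.0]
contact_force: [-4.4, -1.1, 5.3]
gripper_width: 18.9
grasp_force: 61.1
```

>>> send_rows([
  {"x":0,"y":0,"z":0.1,"ax":0,"ay":0,"az":0,"gripper":1},
  {"x":0,"y":0,"z":0,"ax":0,"ay":0,"az":0,"gripper":1},
  {"x":0,"y":0,"z":0,"ax":0,"ay":0,"az":0,"gripper":1},
])

```text
clock: 10.57
position: [495.1, 229.9, 113.1]
ee_rot: [0.97, -0.245, 0.001, -0.0]
contact_force: [-6.2, -0.9, 10.8]
gripper_width: 18.8
grasp_force: 61.8
```

```bash
python3 - <<'E'
from h import *
s=arm.read_state();print(s["position"],s["ee_rot"],s["contact_force"],s["gripper_width"])
k=np.ones((3,3),np.uint8)
for n in("top","scene"):
    p,h,w,m=cloud(n)
    if n=="scene": cv2.imwrite("pics/s5c.png",cv2.resize(p[160:310,340:500,::-1],None,fx=4,fy=4))
    x,y,z=np.moveaxis(w,-1,0);H,S,V=np.moveaxis(h,-1,0)
    r=np.hypot(x-492,y-234)
    o=(H>3)&(H<22)&(S>120)&(r<150)&(z>70)&(z<95)
    o=big(cv2.morphologyEx(o.astype(np.uint8),cv2.MORPH_OPEN,k));print(n,"or",rect(w[o]),np.nanmedian(z[o]))
    A=np.c_[w[o][:,:2]-[492,234],np.ones(o.sum())];print(" tilt",np.linalg.lstsq(A,w[o][:,2],rcond=None)[0])
E
```

```text
[495.0776214  229.88060416 113.08704538] [ 9.69572880e-01 -2.44801981e-01  5.81120912e-04 -2.89061434e-04] [-6.22391382 -0.89758884 10.76586584] 18.793919463523203
top or (array([492.7, 235.2]), 163.7, 123.8, -28.15) 83.76923708175048
 tilt [3.04027063e-03 8.21524193e-03 8.38124522e+01]
scene or (array([492.3, 231.9]), 171.8, 126.3, -27.87) 82.96495192110035
 tilt [-1.59980735e-02 -1.26287175e-03  8.29685517e+01]
```

Seated: the cover top is at z≈83 (expected 83), it is level, and the arm feels contact. Letting go.

>>> send_rows([
  {"x":0,"y":0,"z":-0.1,"ax":0,"ay":0,"az":0,"gripper":1},
  {"x":0,"y":0,"z":0,"ax":0,"ay":0,"az":0,"gripper":0.2},
  {"x":0,"y":0,"z":0,"ax":0,"ay":0,"az":0,"gripper":-0.3},
  {"x":0,"y":0,"z":0,"ax":0,"ay":0,"az":0,"gripper":-1},
  {"x":0,"y":0,"z":0,"ax":0,"ay":0,"az":0,"gripper":-1},
])

```text
clock: 11.08
position: [495.1, 229.8, 111.7]
ee_rot: [0.969, -0.245, 0.0, -0.0]
contact_force: [0.4, 1.4, 0.2]
gripper_width: 66.6
grasp_force: 0.0
```

>>> send_rows([
  {"x":0,"y":0,"z":0,"ax":0,"ay":0,"az":0,"gripper":-1},
  {"x":0,"y":0,"z":0,"ax":0,"ay":0,"az":0,"gripper":-1},
  {"x":0,"y":0,"z":0,"ax":0,"ay":0,"az":0,"gripper":-1},
  {"x":0,"y":0,"z":0,"ax":0,"ay":0,"az":0,"gripper":-1},
])

```text
clock: 11.42
position: [494.9, 229.8, 111.9]
ee_rot: [0.969, -0.245, 0.0, 0.0]
contact_force: [0.1, 0.8, 0.7]
gripper_width: 85.8
grasp_force: 0.0
```

```bash
python3 - <<'E'
from h import *
s=arm.read_state();print(s["position"],s["ee_rot"],s["contact_force"],s["gripper_width"])
p,h,w,m=cloud("wrist");cv2.imwrite("pics/w6.png",p[:,:,::-1])
E
```

```text
[494.92456606 229.78443816 111.85417341] [ 9.69491792e-01 -2.45123773e-01  1.56725142e-05  4.25469440e-06] [0.08094955 0.78737855 0.66064058] 85.76113543622914
```

View pics/w6.png

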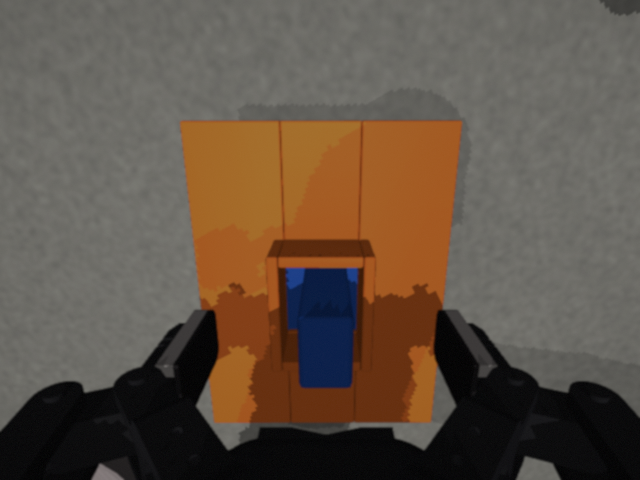

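The wrist view shows the collar (267–375 px wide, mid 321) between the open fingers (mid 325), with the bar inside it. Lids are still nested and seated. Lowering around the collar.

>>> send_rows([
  {"x":-0.2,"y":0,"z":0.6,"ax":0,"ay":0,"az":0,"gripper":-1},
  {"x":0,"y":0,"z":0.8,"ax":0,"ay":0,"az":0,"gripper":-1},
  {"x":0,"y":0,"z":0.8,"ax":0,"ay":0,"az":0,"gripper":-1},
  {"x":0,"y":0,"z":0.55,"ax":0,"ay":0,"az":0,"gripper":-1},
  {"x":0,"y":0,"z":0,"ax":0,"ay":0,"az":0,"gripper":-1},
])

```text
clock: 11.88
position: [492.1, 229.9, 82.4]
ee_rot: [0.969, -0.245, -0.001, 0.002]
contact_force: [0.3, 0.0, -0.2]
gripper_width: 85.3
grasp_force: 0.0
```

>>> send_rows([
  {"x":0,"y":0,"z":0,"ax":0,"ay":0,"az":0,"gripper":-0.2},
  {"x":0,"y":0,"z":0,"ax":0,"ay":0,"az":0,"gripper":0},
  {"x":0,"y":0,"z":0,"ax":0,"ay":0,"az":0,"gripper":0.3},
  {"x":0,"y":0,"z":0,"ax":0,"ay":0,"az":0,"gripper":1},
  {"x":0,"y":0,"z":0,"ax":0,"ay":0,"az":0,"gripper":1},
])

```text
clock: 12.3
position: [493.7, 231.2, 85.2]
ee_rot: [0.97, -0.245, 0.001, -0.001]
contact_force: [0.6, -0.7, 3.1]
gripper_width: 45.0
grasp_force: 62.6
```

>>> send_rows([
  {"x":0,"y":0,"z":0,"ax":0,"ay":0,"az":0,"gripper":1},
  {"x":0,"y":0,"z":0,"ax":0,"ay":0,"az":0,"gripper":1},
  {"x":0,"y":0,"z":0,"ax":0,"ay":0,"az":0,"gripper":1},
  {"x":0,"y":0,"z":0,"ax":0,"ay":0,"az":0,"gripper":1},
  {"x":0,"y":0,"z":0,"ax":0,"ay":0,"az":0,"gripper":1},
])

```text
clock: 12.72
position: [493.7, 231.2, 85.2]
ee_rot: [0.97, -0.245, 0.001, -0.001]
contact_force: [-0.6, 1.1, 6.3]
gripper_width: 44.8
grasp_force: 63.0
```

>>> send_rows([
  {"x":0,"y":0,"z":-0.2,"ax":0,"ay":0,"az":0,"gripper":1},
  {"x":0,"y":0,"z":-0.3,"ax":0,"ay":0,"az":0,"gripper":1},
  {"x":0,"y":0,"z":-0.5,"ax":0,"ay":0,"az":0,"gripper":1},
  {"x":0,"y":0,"z":-0.5,"ax":0,"ay":0,"az":0,"gripper":1},
  {"x":0,"y":0,"z":0,"ax":0,"ay":0,"az":0,"gripper":1},
])

```text
clock: 13.13
position: [493.2, 230.6, 100.2]
ee_rot: [0.969, -0.245, 0.0, -0.0]
contact_force: [0.2, 0.1, -2.3]
gripper_width: 44.9
grasp_force: 62.1
```

```bash
python3 - <<'E'
from h import *
s=arm.read_state();print(s["position"],s["ee_rot"],s["contact_force"],s["gripper_width"])
p,h,w,m=cloud("scene");cv2.imwrite("pics/s7c.png",cv2.resize(p[160:310,340:500,::-1],None,fx=4,fy=4))
E
```

```text
[493.19826611 230.5984234  100.15784594] [ 9.69474472e-01 -2.45192199e-01  1.60302221e-04 -8.44322750e-05] [ 0.19255599  0.09336942 -2.28564797] 44.876160149332016
```

View pics/s7c.png

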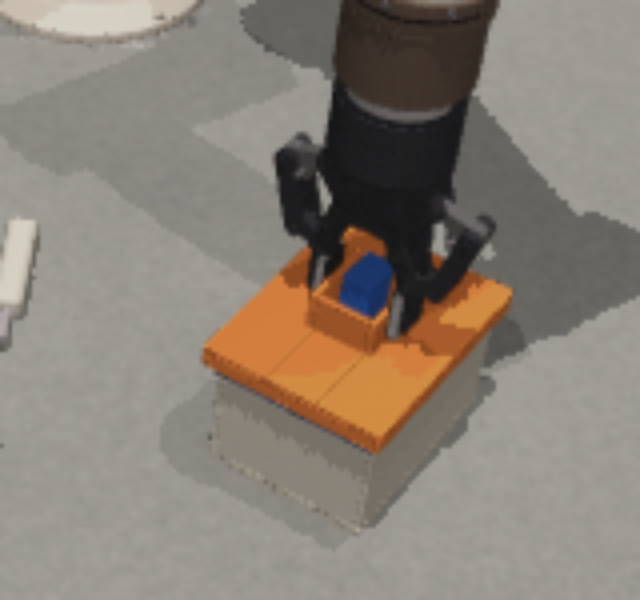

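The cover is rising alone: the bar is lower in the collar at (368,285), and the load of about 2.3 N fits the cover only. Continuing straight up.

>>> send_rows([
  {"x":0,"y":0,"z":-0.8,"ax":0,"ay":0,"az":0,"gripper":1},
  {"x":0,"y":0,"z":-1.0,"ax":0,"ay":0,"az":0,"gripper":1},
  {"x":0,"y":0,"z":-1.2,"ax":0,"ay":0,"az":0,"gripper":1},
  {"x":0,"y":0,"z":-1.2,"ax":0,"ay":0,"az":0,"gripper":1},
  {"x":0,"y":0,"z":-1.2,"ax":0,"ay":0,"az":0,"gripper":1},
])

```text
clock: 13.6
position: [493.1, 230.7, 154.8]
ee_rot: [0.969, -0.245, 0.0, -0.0]
contact_force: [-0.1, 0.6, -2.1]
gripper_width: 45.0
grasp_force: 62.0
```

>>> send_rows([
  {"x":0,"y":0,"z":-1.5,"ax":0,"ay":0,"az":0,"gripper":1},
  {"x":0,"y":0,"z":-1.8,"ax":0,"ay":0,"az":0,"gripper":1},
  {"x":0,"y":0,"z":-1.8,"ax":0,"ay":0,"az":0,"gripper":1},
  {"x":0,"y":0,"z":-1.5,"ax":0,"ay":0,"az":0,"gripper":1},
  {"x":0,"y":0,"z":-0.7,"ax":0,"ay":0,"az":0,"gripper":1},
])

```text
clock: 14.02
position: [494.0, 231.1, 229.7]
ee_rot: [0.97, -0.245, 0.002, -0.002]
contact_force: [0.6, 0.2, -2.4]
gripper_width: 44.8
grasp_force: 62.1
```

>>> send_rows([
  {"x":0,"y":0,"z":0,"ax":0,"ay":0,"az":0,"gripper":1},
  {"x":0,"y":0,"z":0,"ax":0,"ay":0,"az":0,"gripper":1},
  {"x":0,"y":0,"z":0,"ax":0,"ay":0,"az":0,"gripper":1},
])

```text
clock: 14.27
position: [492.4, 230.3, 225.3]
ee_rot: [0.969, -0.245, -0.001, 0.001]
contact_force: [0.6, 0.2, -2.0]
gripper_width: 44.9
grasp_force: 62.1
```

```bash
python3 - <<'E'
from h import *
s=arm.read_state();print(s["clock"],s["position"],s["ee_rot"],s["contact_force"],s["gripper_width"])
k=np.ones((3,3),np.uint8)
for n in("top","scene"):
    p,h,w,m=cloud(n)
    if n=="scene": cv2.imwrite("pics/s8c.png",cv2.resize(p[130:310,300:500,::-1],None,fx=3,fy=3))
    x,y,z=np.moveaxis(w,-1,0);H,S,V=np.moveaxis(h,-1,0)
    r=np.hypot(x-492,y-234)
    o=(H>3)&(H<22)&(S>120)&(r<150)&(z>190)&(z<230)
    o=big(cv2.morphologyEx(o.astype(np.uint8),cv2.MORPH_OPEN,k));print(n,"or",rect(w[o]),np.nanmedian(z[o]))
    A=np.c_[w[o][:,:2]-[492,234],np.ones(o.sum())];print(" tilt",np.linalg.lstsq(A,w[o][:,2],rcond=None)[0])
    b=(H>100)&(H<130)&(S>100)&(r<110)&(z<95)&(z>50)
    if b.sum()>30:
        b=big(b);print("lid",b.sum(),np.nanpercentile(z[b],[10,50,90]),rect(w[b]));A=np.c_[w[b][:,:2]-[492,234],np.ones(b.sum())];print(" tilt",np.linalg.lstsq(A,w[b][:,2],rcond=None)[0])
E
```

```text
14.2667 [492.40976895 230.25245117 225.3281409 ] [ 9.69443982e-01 -2.45310022e-01 -8.65004582e-04  7.81854821e-04] [ 0.58538112  0.24760433 -2.04259683] 44.89743845156275
top or (array([490.5, 232.6]), 164.3, 123.8, -28.24) 223.92218844915965
 tilt [7.79526070e-04 5.64540949e-03 2.23853363e+02]
lid 431 [77.04208483 79.82549381 82.60966755] (array([470.2, 190.6]), 149.3, 17.3, -27.88)
 tilt [3.14147360e-02 8.25705089e-02 8.37336858e+01]
scene or (array([490.4, 230. ]), 167.8, 126.2, -28.75) 222.7330933636672
 tilt [-3.30428465e-02 -4.42380350e-03  2.22651788e+02]
lid 1610 [76.96634085 79.39475099 81.88281261] (array([491.7, 229.9]), 156.9, 114.0, -29.06)
 tilt [1.25616310e-03 9.78164593e-04 7.95254433e+01]
```

View pics/s8c.png

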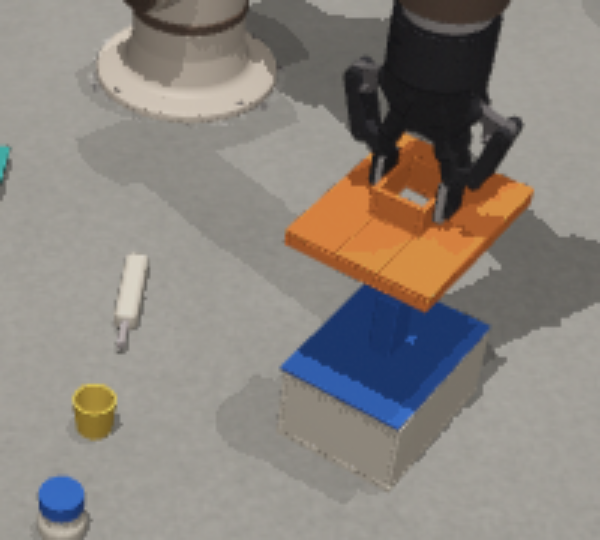

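The blue lid sits flat on the tub, with its plate top at z≈79.4 (expected 79). The cover is held level: its skirt bottom is at about 207, against a bar top of 139. Handing in.

```bash
python3 -c "
from bench import arm
print(arm.job_done())"
```

```text
the job is handed in; nothing more can be done
None
```

The job is handed in at about 14.4 s of the 53 s: the blue lid is seated flat on the tub and let go, and the arm is holding the orange cover level about 68 mm above the blue bar's top.

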